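# Line up the profile offcuts by length in the offcut tray

### The arm

A 6-joint arm with a two-finger parallel gripper is mounted at the origin on the work surface. World frame = base frame: x ahead of the robot, y to its left, z up, the work surface at z = 0. Lengths are in m, angles in rad, forces in N, time in s.
With the tool pointing down it reaches from about 0.425 to 0.95 m from the base axis. Payload 3.5 kg.
Tool frame: the origin (TCP) lies at the very end of the fingers, on their centre line; the grasp point (between the pads) lies ctrl.grip_point_offset behind it (ctrl.grip_point_offset is the distance from the TCP to the grasp point, in m); z points along the fingers, y is the direction in which the jaws open and shut (so a half turn about z gives the same grasp; the last joint's range is limited). The gripper opens to 85 mm and grips with 20 to 120 N. Pads are 22 mm wide; open, the fingers measure 114 mm over their backs; the gripper's body (76 mm by 85 mm) begins 54 mm behind the grasp point. The pads swing forward as they close: fully open they stand 13 mm farther back than shut.
Start: joints at [0.982, 0.286, 1.577, -0, 1.279, -0.15], TCP at [0.287, 0.611, 0.231] pointing down, gripper open.
Joint ranges: [-2.77, 2.77], [-0.9, 2.22], [0.21, 2.48], [-1.53, 4.67], [0.24, 2.81], [-2.84, 2.84]. Speed limits (rad/s): [2.79, 2.79, 3.14, 3.14, 3.14, 3.14].

### API

Orientations are given as a unit quaternion [x, y, z, w].
In Python, from plant import telemetry, imaging, ticket, finder, ctrl gives the robot as it stands. The module is installed in compiled form; this text tells all that it offers.
- The arm moves only by the shell command python3 -m crank 'ROWS' [FORCE]. ROWS is JSON, a list of rows, each a list of 7 numbers: the shift along the tool's x, y, z scaled (see below), then the turn, a rotation vector about the tool's x, y, z scaled (see below), then the opening, from 0 (shut) to 1 (fully open). A call has 1 to 12 rows; each row is the pose to reach, as a shift and turn from the pose commanded when the call began, along the tool's axes at that moment; what a row does not reach only later rows make up. The controller multiplies each number of a shift by 0.15 m and each number of a turn by 90 degrees. A row lasts 1/10 s, in which the tool goes at most 50 mm and 8.59 degrees, less where a joint would pass 70% of its speed; a pose out of reach is approached as far as the arm can. A call with a number of a shift or a turn outside -1 to 1 is refused whole. A call with a gripper value outside its range is refused whole. The fingers move at their own pace and stop on an object; FORCE is the grip in N (left out, the last holds). Time passes only in rows, so rows that repeat a pose let the fingers close. It gives the time, the measured TCP pose, the force and the opening at its end, in the units of the state.
- telemetry.get_state(): the state, without advancing time (a new reading comes with each control period).
- imaging.read_camera(name): name is "scene" or "top" or "wrist"; returns a dict with "pixels" (400x640x3 uint8, red, green, blue), "vfov" (degrees; the focal length in pixels is half the picture's height over the tangent of half this angle, whatever the lens; pixels are square), "cx", "cy" (the principal point, pixels), "rvec" (rotation vector, rad) and "tvec" (3), from world to camera coordinates, as OpenCV has them. Camera axes: x right, y down, z forward; pixel columns grow to the right and rows downward; lengths in m; the calibration is good to about 2 mm. A picture is of the moment at which its call begins. There is no depth.
- ticket.sign_off(): hands the job in, once; it reports no verdict.
Trained networks look in a picture, given as the dict that the camera call returned (one of the last four; its "shot" number tells which), for a name from the list of things; names that differ only in an ending like _2 or _b are one class to them, and where a whole thing is asked for, a point or a joint stands for the part that bears it (a point fixed in the world has none). Each returns a list of dicts, best first, with "confidence" (0 to 1); they miss things now and then, are a little off and sometimes report something else, mostly with a low value. They report only what shows in the picture. A call takes as long as a camera call. They do not tell look-alikes from the thing itself.
- finder.masks_of(label, picture): "pixels" (400x640 bool, what is visible of it) and "extent" ([left, top, right, bottom] in pixels, round what is visible of it).
- finder.pinpoint(label, picture): "location" ([row, column] in pixels: a listed point, or the origin of a listed thing).
The state is a dict: "time": time; "qpos": joint angles; "dq": joint speeds; "joint_efforts": joint torques, N m; "eef_pos": TCP position; "tcp_rot": TCP orientation; "contact_force": force on the tool from outside, world axes, zero at the start; "wrist_torque": the same for the moment, N m; "opening": opening from 0.0 (shut) to 1.0 (fully open).
Only numpy, scipy, OpenCV 4.12 (cv2) and the standard library are available. Lean on these libraries where they do the work, as an engineer would, in place of code of your own. Each camera call takes 0.05 s, during which the arm holds its last target.

### The job

Put the four loose offcuts of aluminium profile away in the empty lanes of the offcut tray, one to a lane, so that the lengths step down in order from the long offcut that already lies in the end lane. Lay each one flat on its lane's floor, straight along the lane, with one end close to the back stop (a gap of 15 mm at most). Leave the long offcut where it is.

Things in the scene. Friction and masses are not known exactly. Their poses are not given: they have to be found in the camera images.
- piece_60: Loose offcut of bare aluminium T-slot profile, square section 30 x 30 mm, 60 mm long, about 54 g, lying flat on the 3 mm thick bench mat. Origin at the middle of the piece (15 mm above what it lies on); x runs along its length, z up.
- piece_90: Loose offcut of bare aluminium T-slot profile, square section 30 x 30 mm, 90 mm long, about 81 g, lying flat on the 3 mm thick bench mat. Origin at the middle of the piece (15 mm above what it lies on); x runs along its length, z up.
- piece_120: Loose offcut of bare aluminium T-slot profile, square section 30 x 30 mm, 120 mm long, about 108 g, lying flat on the 3 mm thick bench mat. Origin at the middle of the piece (15 mm above what it lies on); x runs along its length, z up.
- piece_150: Loose offcut of bare aluminium T-slot profile, square section 30 x 30 mm, 150 mm long, about 135 g, lying flat on the 3 mm thick bench mat. Origin at the middle of the piece (15 mm above what it lies on); x runs along its length, z up.
- piece_180: The longest offcut, same 30 x 30 mm profile, 180 mm long, already lying in one of the tray's two end lanes with its end 2 to 6 mm from the back stop; it stays there. Origin at its middle; x along its length, z up.
- lane_0: The end lane, at either end of the fixed tray's row of five, that already holds the 180 mm offcut. Same size, origin and axes as the empty lanes. Lanes lie side by side, 66 mm from middle to middle, parted by wooden ribs 16 mm wide that stand 7 mm above the lane floors. The back stop across their far ends is an aluminium bar 10 mm thick, standing 25 mm above the floors.
- lane_1: Empty lane of the tray: dark rubber floor 50 mm wide, 190 mm long, 11 mm above the bench. Origin on the floor surface, midway across, at the face of the back stop. x runs along the lane towards the stop (so the lane lies at negative x), y across, z up. The lane number says nothing of its place in the row: read that from the positions.
- lane_2: Empty lane of the tray: dark rubber floor 50 mm wide, 190 mm long, 11 mm above the bench. Origin on the floor surface, midway across, at the face of the back stop. x runs along the lane towards the stop (so the lane lies at negative x), y across, z up. The lane number says nothing of its place in the row: read that from the positions.
- lane_3: Empty lane of the tray: dark rubber floor 50 mm wide, 190 mm long, 11 mm above the bench. Origin on the floor surface, midway across, at the face of the back stop. x runs along the lane towards the stop (so the lane lies at negative x), y across, z up. The lane number says nothing of its place in the row: read that from the positions.
- lane_4: Empty lane of the tray: dark rubber floor 50 mm wide, 190 mm long, 11 mm above the bench. Origin on the floor surface, midway across, at the face of the back stop. x runs along the lane towards the stop (so the lane lies at negative x), y across, z up. The lane number says nothing of its place in the row: read that from the positions.
Things that resemble listed ones, but are neither listed nor needed, are in the scene too. What is shaped like the piece_120 but orange is not meant.

How it is judged:
At the end, for the whole second after the job is handed in: From the 180 mm offcut's lane on: 150, 120, 90, 60 mm, each flat on its lane floor, middle within 12 mm of the lane's centre line, within 0.2 rad of its direction, one end at most 15 mm from the stop. The 180 mm offcut within 12 mm of its start. All released, at rest ((y of piece_60 in the frame of lane_0 between 0.252 and 0.276 m or y of piece_60 in the frame of lane_0 between -0.276 and -0.252 m) and x of piece_60 in the frame of lane_0 between -0.045 and -0.027 m and z of piece_60 in the frame of lane_0 between 0.012 and 0.018 m and angle between the x axis of each of piece_60, piece_90, piece_120, piece_150 and the x axis of lane_0, either way round below 0.2 rad and linear speed of each of piece_60, piece_90, piece_120, piece_150, piece_180 below 0.02 m/s and angular speed of each of piece_60, piece_90, piece_120, piece_150, piece_180 below 0.2 rad/s and (y of piece_90 in the frame of lane_0 between 0.186 and 0.21 m or y of piece_90 in the frame of lane_0 between -0.21 and -0.186 m) and x of piece_90 in the frame of lane_0 between -0.06 and -0.042 m and z of piece_90 in the frame of lane_0 between 0.012 and 0.018 m and (y of piece_120 in the frame of lane_0 between 0.12 and 0.144 m or y of piece_120 in the frame of lane_0 between -0.144 and -0.12 m) and x of piece_120 in the frame of lane_0 between -0.075 and -0.057 m and z of piece_120 in the frame of lane_0 between 0.012 and 0.018 m and (y of piece_150 in the frame of lane_0 between 0.054 and 0.078 m or y of piece_150 in the frame of lane_0 between -0.078 and -0.054 m) and x of piece_150 in the frame of lane_0 between -0.09 and -0.072 m and z of piece_150 in the frame of lane_0 between 0.012 and 0.018 m and distance of piece_180 from where it was at the start of the episode below 0.012 m); the robot touches nothing.
It also fails if it takes over 96 s, if anything falls off the work surface, if the arm or the gripper's body presses on something with over 40 N, if the wrist force passes 120 N, or if a joint passes its speed limit or range.

## Working session

There is one attempt and no reset: what is moved stays moved. The work goes in short steps, Python scripts to look and compute and a shell command to move; the robot and the scene stay as the last step left them, time stands still between calls to the robot, and variables do not carry over. Pictures are saved under pics/ and viewed, and the job is handed in when it is done.

```bash
mkdir -p pics; python3 - <<'E'
from plant import telemetry, imaging, ticket, finder, ctrl
import cv2,numpy as np
print(telemetry.get_state()); print(ctrl.grip_point_offset)
for n in ["scene","top"]:
    p=imaging.read_camera(n)
    print(n,{k:v for k,v in p.items() if k!="pixels"})
    cv2.imwrite(f"pics/{n}0.png",cv2.cvtColor(p["pixels"],cv2.COLOR_RGB2BGR))
    np.savez(f"{n}0.npz",**p)
    for l in ["piece_60","piece_90","piece_120","piece_150","piece_180","lane_0","lane_1"]:
        print(l,[(np.round(d["location"],1).tolist(),round(d["confidence"],2)) for d in finder.pinpoint(l,p)][:6])
print(telemetry.get_state()["time"])
E
```

```text
{'time': 0.0, 'qpos': array([ 9.82044705e-01,  2.87166637e-01,  1.57817587e+00,  4.95235283e-05,
        1.27859734e+00, -1.50007543e-01]), 'dq': array([ 0.00094684,  0.00052798, -0.00206792, -0.0017185 ,  0.00010586,
        0.00013199]), 'joint_efforts': array([-1.23081241e-03, -4.05989778e+01, -2.92619133e+01, -2.06334080e-04,
        5.92337397e-03,  4.01050585e-06]), 'eef_pos': array([0.28634159, 0.61053338, 0.22994714]), 'tcp_rot': array([ 2.17623594e-01,  9.76032066e-01, -1.08588305e-03, -4.45817381e-04]), 'contact_force': array([ 0.6626175 , -0.44250278, -0.21762919]), 'wrist_torque': array([-0.0450674 , -0.03090147, -0.01383211]), 'opening': 0.9982274499655184}
0.0187
scene {'vfov': 49.43882911421754, 'cx': 314.9718330778913, 'cy': 201.56435677419606, 'rvec': array([ 1.3490439 ,  2.28260627, -0.84702577]), 'tvec': array([ 0.29615306, -0.19996926,  1.47261427]), 'shot': 1}
piece_60 [([204.8, 166.8], 0.88), ([299.7, 465.3], 0.74), ([210.6, 228.1], 0.73), ([276.7, 351.8], 0.71), ([217.8, 288.3], 0.69), ([210.5, 256.7], 0.67)]
piece_90 [([204.8, 166.8], 0.88), ([299.7, 465.3], 0
[... 1314 characters left out ...]
5], 0.97), ([266.2, 376.0], 0.93), ([141.4, 440.8], 0.78), ([181.7, 363.6], 0.75), ([207.2, 448.9], 0.73), ([181.7, 339.0], 0.65)]
piece_150 [([177.6, 182.5], 0.97), ([266.2, 376.0], 0.93), ([141.4, 440.8], 0.78), ([181.7, 363.6], 0.75), ([207.2, 448.9], 0.73), ([181.7, 339.0], 0.65)]
piece_180 [([177.6, 182.5], 0.97), ([266.2, 376.0], 0.93), ([141.4, 440.8], 0.78), ([181.7, 363.6], 0.75), ([207.2, 448.9], 0.73), ([181.7, 339.0], 0.65)]
lane_0 [([155.3, 247.6], 0.91), ([150.0, 228.3], 0.64), ([157.1, 265.9], 0.64), ([149.9, 208.7], 0.56), ([147.6, 188.3], 0.53)]
lane_1 [([155.3, 247.6], 0.91), ([150.0, 228.3], 0.64), ([157.1, 265.9], 0.64), ([149.9, 208.7], 0.56), ([147.6, 188.3], 0.53)]
0.8
```

View pics/top0.png

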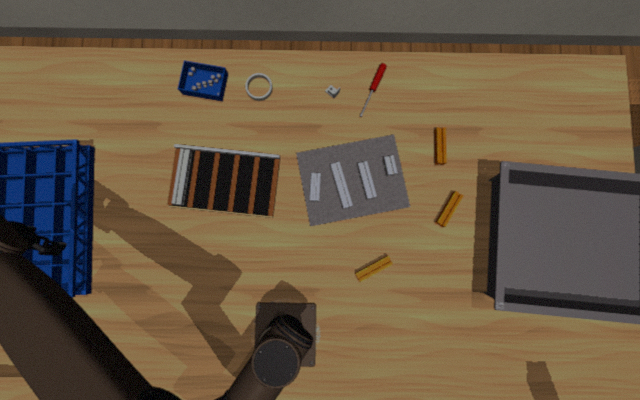

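View pics/scene0.png

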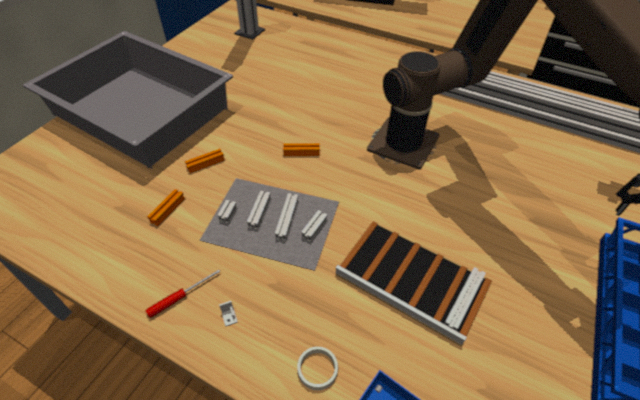

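```bash
cat > h.py <<'E'
import cv2,numpy as np
def K(p):
    f=200/np.tan(np.radians(float(p["vfov"]))/2)
    return np.array([[f,0,float(p["cx"])],[0,f,float(p["cy"])],[0,0,1]])
def px2w(p,uv,z):
    uv=np.atleast_2d(uv).astype(float); R=cv2.Rodrigues(np.array(p["rvec"]))[0]; t=np.array(p["tvec"])
    d=np.c_[uv,np.ones(len(uv))]@np.linalg.inv(K(p)).T@R   # R^T K^-1 uv
    C=-R.T@t
    return C+d*((z-C[2])/d[:,2])[:,None]
def w2px(p,X):
    return cv2.projectPoints(np.atleast_2d(X).astype(float),np.array(p["rvec"]),np.array(p["tvec"]),K(p),None)[0][:,0]
def save(n,p,crop=None,s=1):
    im=cv2.cvtColor(p["pixels"],cv2.COLOR_RGB2BGR)
    if crop: a,b,c,d=crop; im=im[b:d,a:c]
    cv2.imwrite(f"pics/{n}.png",cv2.resize(im,None,fx=s,fy=s,interpolation=cv2.INTER_NEAREST))
E
python3 - <<'E'
from h import *
p=dict(np.load("top0.npz")); 
save("top0c",p,(160,120,420,240),3)
im=p["pixels"].astype(int); 
m=((im.min(2)>120)&(im.max(2)-im.min(2)<40)).astype(np.uint8)
n,l,st,c=cv2.connectedComponentsWithStats(m)
for i in range(1,n):
    if st[i,4]>40:
        cnt=np.argwhere(l==i)[:,::-1].astype(np.float32)
        r=cv2.minAreaRect(cnt); b=cv2.boxPoints(r); w=px2w(p,b,0.033)[:,:2]
        e=w[1]-w[0],w[2]-w[1]; 
        print(np.round(r[0],1),st[i,4],w.mean(0).round(3),[ (np.linalg.norm(x).round(3),np.degrees(np.arctan2(x[1],x[0])).round(1)) for x in e])
for q in [(281,152),(272,217),(169,207),(176,145)]: print(q,px2w(p,q,0.018).round(3))
E
```

```text
[258.  85.] 91 [0.807 0.109] [(np.float64(0.08), np.float64(-89.2)), (np.float64(0.083), np.float64(-178.3))]
[226.  150.3] 259 [0.583 0.207] [(np.float64(0.008), np.float64(-2.5)), (np.float64(0.343), np.float64(-95.2))]
[177.2 175.5] 131 [0.498 0.361] [(np.float64(0.176), np.float64(-5.6)), (np.float64(0.008), np.float64(-98.3))]
[182.1 176.5] 229 [0.495 0.345] [(np.float64(0.177), np.float64(-5.8)), (np.float64(0.014), np.float64(-98.4))]
[390.6 164.4] 128 [ 0.544 -0.33 ] [(np.float64(0.029), np.float64(-74.9)), (np.float64(0.057), np.float64(-166.7))]
[367.2 179.3] 276 [ 0.494 -0.254] [(np.float64(0.029), np.float64(-74.9)), (np.float64(0.118), np.float64(-166.2))]
[341.2 184.4] 390 [ 0.476 -0.171] [(np.float64(0.029), np.float64(-72.0)), (np.float64(0.148), np.float64(-162.9))]
[314.9 186. ] 232 [ 0.469 -0.086] [(np.float64(0.086), np.float64(-2.6)), (np.float64(0.028), np.float64(-92.8))]
(281, 152) [[0.583 0.028 0.018]]
(272, 217) [[0.368 0.052 0.018]]
(169, 207) [[0.395 0.387 0.018]]
(176, 145) [[0.602 0.376 0.018]]
```

View pics/top0c.png

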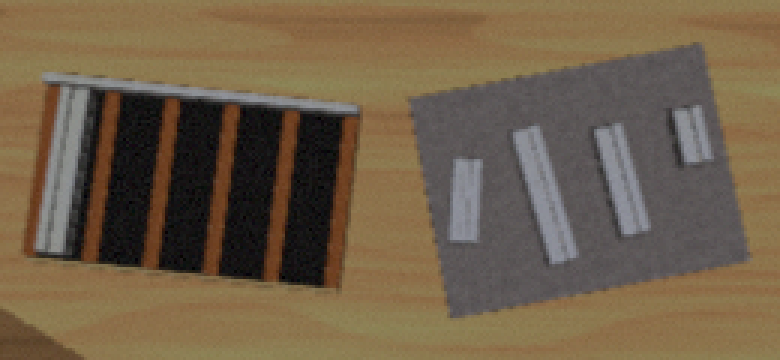

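Candidates in the top picture: loose bare pieces at px (315,186) ≈ 90 mm, (341,184) ≈ 150 mm, (367,179) ≈ 120 mm and (391,164) ≈ 60 mm. The 180 mm offcut is in the tray at (180,176). Orange decoys are at (440,146), (448,208) and (373,267), which I'll ignore. The close crop confirms that the four silver ones lie on the mat. The tray's 180 lane is the high-y end, so the order towards low y is 150, 120, 90, 60.

```bash
cat > go.py <<'E'
import sys,numpy as np
from plant import telemetry
from scipy.spatial.transform import Rotation as R
def go(x,y,z,jaw):
    s=telemetry.get_state(); r=R.from_quat(s["tcp_rot"])
    d=r.inv().apply(np.array([x,y,z])-s["eef_pos"])/0.15
    a=np.radians(jaw); Y=np.array([np.cos(a),np.sin(a),0]); Z=np.array([0,0,-1.]); X=np.cross(Y,Z)
    t=(r.inv()*R.from_matrix(np.c_[X,Y,Z])).as_rotvec()/(np.pi/2)
    print("shift",d.round(3),"turn",t.round(3),"rows",np.ceil(max(np.linalg.norm(d)*3,np.linalg.norm(t)*90/8.59)),"pos",s["eef_pos"].round(4),"t",round(s["time"],2),"open",round(s["opening"],3),"F",s["contact_force"].round(1))
if __name__=="__main__": go(*map(float,sys.argv[1:]))
E
python3 go.py 0.45 0.22 0.3 84.5
```

```text
shift [-2.093 -1.898 -0.457] turn [ 0.     0.    -0.218] rows 9.0 pos [0.2868 0.6111 0.2314] t 0.8 open 1.001 F [0.5 0.6 0.4]
```

```bash
python3 -m crank '[[-1,-0.9,-0.46,0,0,-0.218,1],[-1,-0.9,-0.46,0,0,-0.218,1],[-1,-0.9,-0.46,0,0,-0.218,1],[-1,-0.9,-0.46,0,0,-0.218,1],[-1,-0.9,-0.46,0,0,-0.218,1]]'; python3 go.py 0.45 0.22 0.3 84.5
```

```text
time: 1.3
eef_pos: [0.3672, 0.4225, 0.3032]
tcp_rot: [0.05, 0.999, 0.001, 0.002]
contact_force: [0.0, 0.6, 0.7]
opening: 1.0
shift [-0.684 -1.289  0.021] turn [ 0.001  0.002 -0.002] rows 5.0 pos [0.3672 0.4225 0.3032] t 1.3 open 1.0 F [0.  0.6 0.7]
```

```bash
python3 -m crank '[[-0.68,-1,0,0,0,0,1],[-0.68,-1,0,0,0,0,1],[-0.68,-1,0,0,0,0,1],[-0.68,-1,0,0,0,0,1],[-0.68,-1,0,0,0,0,1],[-0.68,-1,0,0,0,0,1]]'; python3 - <<'E'
from h import *
from plant import imaging
p=imaging.read_camera("wrist"); np.savez("w1.npz",**p); save("w1",p)
C=-cv2.Rodrigues(p["rvec"])[0].T@p["tvec"]; print(C,p["vfov"])
E
```

```text
time: 1.9
eef_pos: [0.4524, 0.266, 0.3001]
tcp_rot: [0.049, 0.999, 0.0, -0.0]
contact_force: [0.2, 0.6, 0.4]
opening: 1.001
[0.37093425 0.27392346 0.44361512] 65.987555642283
```

View pics/w1.png

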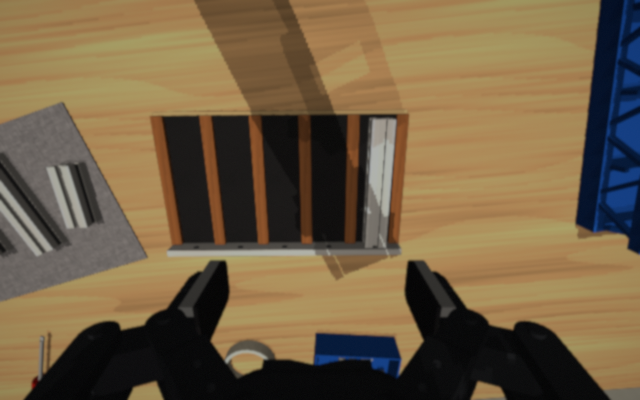

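```bash
python3 - <<'E'
from h import *
p=dict(np.load("w1.npz")); save("w1c",p,(145,100,415,262),2.9)
E
```

```text
(no output)
```

View pics/w1c.png

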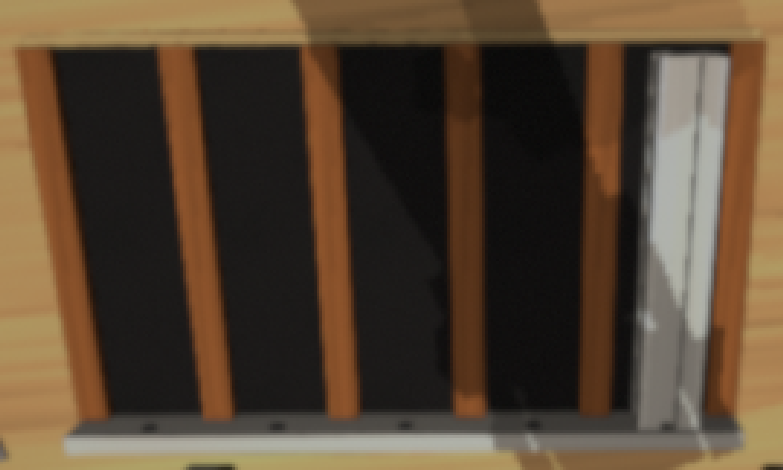

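```bash
cat > tray.py <<'E'
from h import *
p=dict(np.load("w1.npz"))
def c(u,v): return (145+u/2.9,100+v/2.9)
B=[c(u,417) for u in (93.5,218,343.5,469.5,595,722)]
F=[c(u,48) for u in (33.5,176.5,321,463,605,746.5)]
b=px2w(p,B,.018);f=px2w(p,F,.018)
print(b.round(4)[:,:2].tolist(),f.round(4)[:,:2].tolist())
print(np.degrees(np.arctan2(*(b-f)[:,1::-1].T)).round(2), np.linalg.norm(np.diff(b,axis=0),axis=1), np.linalg.norm(np.diff(f,axis=0),axis=1),np.linalg.norm(b-f,axis=1))
print("row dir",np.degrees(np.arctan2(*(b[5]-b[0])[1::-1])))
fl=px2w(p,[c(115,414),c(640,412)],.011); print("floor line",fl.round(4))
tp=px2w(p,[c(82,434),c(740,430)],.036); print("stop top front edge",tp.round(4))
E
python3 tray.py
```

```text
[[0.559, 0.0425], [0.5654, 0.1076], [0.5718, 0.1733], [0.5782, 0.2393], [0.5846, 0.305], [0.5911, 0.3715]] [[0.3724, 0.0596], [0.3788, 0.1251], [0.3852, 0.1912], [0.3915, 0.2562], [0.3978, 0.3213], [0.4041, 0.3861]]
[-5.26 -5.35 -5.49 -5.2  -4.98 -4.46] [0.06545801 0.0659981  0.06627551 0.06602694 0.06683076] [0.06574618 0.06645033 0.06531488 0.06532896 0.06511295] [0.18737879 0.18739785 0.18741729 0.18744118 0.18746715 0.18751254]
row dir 84.43683855834853
floor line [[0.5615 0.0505 0.011 ]
 [0.5875 0.3296 0.011 ]]
stop top front edge [[0.5598 0.0442 0.036 ]
 [0.5899 0.3763 0.036 ]]
```

```bash
python3 go.py 0.43 -0.17 0.3 104
```

```text
shift [-1.340e-01 -2.911e+00 -1.000e-03] turn [ 0.    -0.    -0.217] rows 9.0 pos [0.452  0.2666 0.3001] t 1.95 open 1.003 F [-0.2  0.5 -0.3]
```

```bash
python3 -m crank '[[-0.07,-1,0,0,0,0,1],[-0.07,-1,0,0,0,0,1],[-0.07,-1,0,0,0,0,1]]' >/dev/null; python3 -m crank '[[-0.07,-1,0,0,0,0,1],[-0.07,-1,0,0,0,0,1],[-0.07,-1,0,0,0,0,1]]'>/dev/null; python3 -m crank '[[0,-0.91,0,0,0,-0.217,1],[0,-0.91,0,0,0,-0.217,1],[0,-0.91,0,0,0,-0.217,1],[0,-0.91,0,0,0,-0.217,1],[0,-0.91,0,0,0,-0.217,1]]'; python3 - <<'E'
from h import *
from plant import imaging
p=imaging.read_camera("wrist"); np.savez("w2.npz",**p); save("w2",p)
E
```

```text
time: 3.05
eef_pos: [0.4314, -0.1695, 0.3001]
tcp_rot: [-0.121, 0.993, 0.001, -0.0]
contact_force: [-0.5, -0.2, -0.3]
opening: 1.002
```

View pics/w2.png

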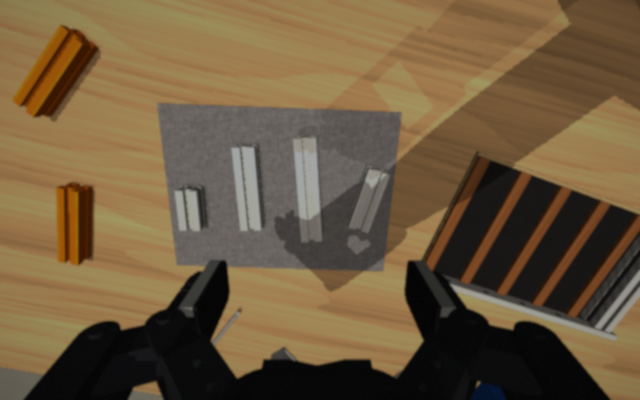

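```bash
python3 - <<'E'
from h import *
p=dict(np.load("w2.npz")); save("w2c",p,(160,125,400,255),3.3)
im=cv2.cvtColor(p["pixels"],cv2.COLOR_RGB2GRAY)
E
```

```text
(no output)
```

View pics/w2c.png

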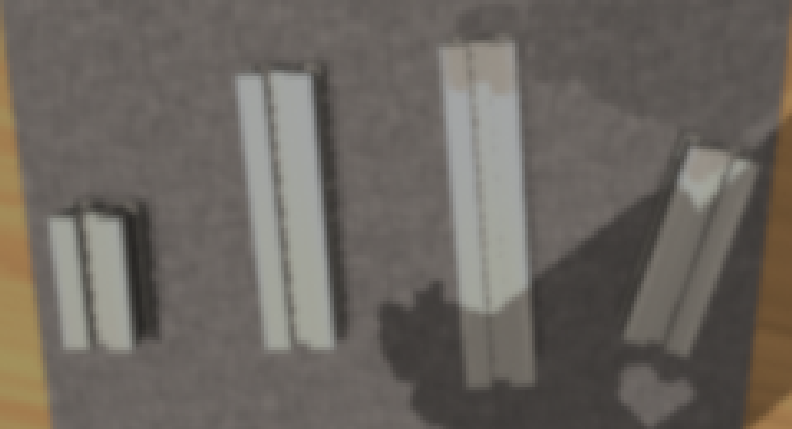

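```bash
python3 - <<'E'
from h import *
p=dict(np.load("w2.npz"))
Q={60:[(48,217),(122,213),(133,348),(63,350)],120:[(235,74),(313,72),(334,348),(265,349)],150:[(439,46),(517,41),(535,384),(466,387)],90:[(688,147),(757,160),(689,355),(624,340)]}
for k,q in Q.items():
    w=px2w(p,np.array(q)/3.3+[160,125],.033)[:,:2]
    a=(w[2]+w[3])/2-(w[0]+w[1])/2; b=(w[1]+w[2])/2-(w[0]+w[3])/2
    print(k,w.mean(0).round(4),np.linalg.norm(a).round(4),np.linalg.norm(b).round(4),"ang",np.degrees(np.arctan2(a[1],a[0])).round(1), "jaw",np.degrees(np.arctan2(b[1],b[0])).round(1))
E
python3 go.py 0.4663 -0.0857 0.08 87
```

```text
60 [ 0.5425 -0.3294] 0.0614 0.0311 ang 11.7 jaw 106.4
120 [ 0.4927 -0.2529] 0.1206 0.0309 ang 15.0 jaw 105.1
150 [ 0.4752 -0.1695] 0.1504 0.031 ang 17.1 jaw 107.1
90 [ 0.4676 -0.0843] 0.0902 0.0295 ang -1.1 jaw 91.6
shift [-0.358  0.478  1.468] turn [ 0.001 -0.     0.189] rows 5.0 pos [ 0.4316 -0.1686  0.3001] t 3.1 open 0.998 F [0.9 0.4 0.1]
```

```bash
python3 go.py 0.468 -0.085 0.155 88.5;  python3 -m crank '[[-0.37,0.48,0.96,0,0,0.172,0.7],[-0.37,0.48,0.96,0,0,0.172,0.7],[-0.37,0.48,0.96,0,0,0.172,0.7],[-0.37,0.48,0.96,0,0,0.172,0.7],[-0.37,0.48,0.96,0,0,0.172,0.7]]'; python3 go.py 0.468 -0.085 0.0115 88.5
```

```text
shift [-0.371  0.481  0.968] turn [ 0.001 -0.     0.173] rows 4.0 pos [ 0.4316 -0.1686  0.3001] t 3.1 open 0.998 F [0.9 0.4 0.1]
time: 3.6
eef_pos: [0.4657, -0.0821, 0.1528]
tcp_rot: [0.01, 1.0, 0.002, -0.003]
contact_force: [-0.4, -0.0, -0.0]
opening: 0.699
shift [-0.022 -0.022  0.942] turn [ 0.002 -0.004  0.004] rows 3.0 pos [ 0.4657 -0.0821  0.1528] t 3.6 open 0.699 F [-0.4 -0.  -0. ]
```

```bash
python3 -m crank '[[0,0,0.8,0,0,0,0.7],[0,0,0.8,0,0,0,0.7],[0,0,0.8,0,0,0,0.7],[0,0,0.8,0,0,0,0.7]]'; python3 - <<'E'
from h import *
from plant import imaging
p=imaging.read_camera("wrist"); save("w3",p)
from go import go
go(0.468,-0.085,0.0115,88.5)
E
```

```text
time: 4.0
eef_pos: [0.4661, -0.0851, 0.0346]
tcp_rot: [0.012, 1.0, 0.001, -0.002]
contact_force: [-0.2, 0.1, 0.4]
opening: 0.703
shift [-0.001  0.006  0.168] turn [ 0.    -0.     0.001] rows 1.0 pos [ 0.4679 -0.086   0.0368] t 4.05 open 0.699 F [ 0.5 -0.3  0.3]
```

View pics/w3.png

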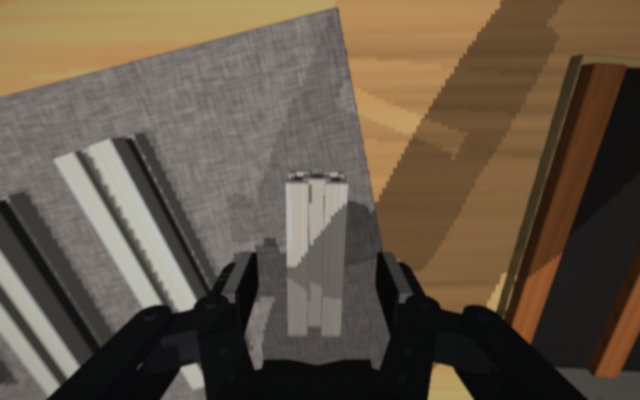

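The picture shows the 90 mm piece centred between the fingers (columns 287–347, fingers at 257 and 378) and straight. I'll descend and grip.

```bash
python3 -m crank '[[0,0,0.166,0,0,0,0.7],[0,0,0.166,0,0,0,0.7],[0,0,0.166,0,0,0,0.2],[0,0,0.166,0,0,0,0.2],[0,0,0.166,0,0,0,0.2],[0,0,0.166,0,0,0,0.2],[0,0,0.166,0,0,0,0.2],[0,0,0.166,0,0,0,0.2]]' 60;  python3 go.py 0.5192 0.1451 0.09 84.65
```

```text
time: 4.85
eef_pos: [0.4696, -0.0872, 0.0139]
tcp_rot: [0.013, 1.0, -0.001, 0.002]
contact_force: [-0.9, 0.6, 7.2]
opening: 0.336
shift [-0.293  1.556 -0.508] turn [-0.001  0.003  0.043] rows 5.0 pos [ 0.4696 -0.0872  0.0139] t 4.85 open 0.336 F [-0.9  0.6  7.2]
```

```bash
python3 -m crank '[[0,0,-0.2,0,0,0,0.2],[0,0,-0.5,0,0,0,0.2],[-0.15,0.8,-0.5,0,0,0.043,0.2],[-0.15,0.8,-0.5,0,0,0.043,0.2],[-0.15,0.8,-0.5,0,0,0.043,0.2],[-0.15,0.8,-0.5,0,0,0.043,0.2]]';  python3 -m crank '[[-0.15,0.76,0,0,0,0,0.2],[-0.15,0.76,0,0,0,0,0.2],[-0.15,0.76,0,0,0,0,0.2],[-0.15,0.76,0,0,0,0,0.2]]'; python3 - <<'E'
from h import *
from plant import imaging
p=imaging.read_camera("wrist"); save("w4",p)
from go import go
go(0.5192,0.1451,0.022,84.65)
E
```

```text
time: 5.45
eef_pos: [0.4934, 0.0352, 0.0871]
tcp_rot: [0.045, 0.999, 0.0, 0.001]
contact_force: [-1.3, -0.6, -1.2]
opening: 0.338
time: 5.85
eef_pos: [0.5266, 0.1453, 0.0866]
tcp_rot: [0.045, 0.999, -0.0, 0.0]
contact_force: [0.2, -1.0, -0.9]
opening: 0.337
shift [0.046 0.003 0.429] turn [-0.001 -0.     0.001] rows 2.0 pos [0.5261 0.1441 0.0864] t 5.9 open 0.337 F [ 0.4 -0.6 -1.3]
```

View pics/w4.png

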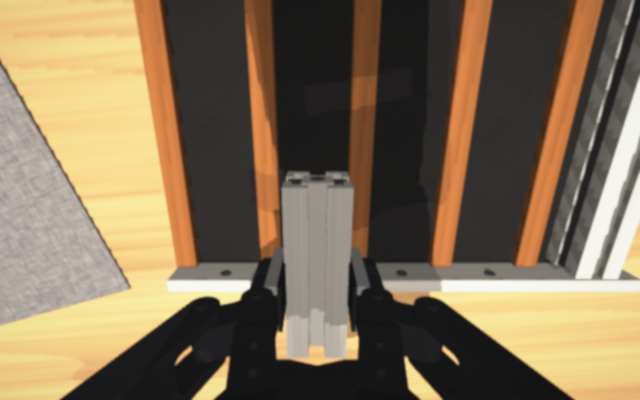

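```bash
python3 - <<'E'
from h import *
from plant import imaging
p=imaging.read_camera("wrist")
w=px2w(p,[(284,184),(352,184),(288,356),(346,356)],.1057); print(w.round(4),w.mean(0))
E
```

```text
[[0.4769 0.1351 0.1057]
 [0.4795 0.1633 0.1057]
 [0.5671 0.1259 0.1057]
 [0.5698 0.1553 0.1057]] [0.52330327 0.14488798 0.1057    ]
```

```bash
python3 -m crank '[[0.03,0,0.2,0,0,0,0.2],[0.03,0,0.38,0,0,0,0.2],[0.03,0,0.41,0,0,0,0.2],[0.03,0,0.42,0,0,0,0.2],[0.03,0,0.42,0,0,0,0.2]]'; python3 go.py 0.5192 0.1451 0.022 84.65
```

```text
time: 6.45
eef_pos: [0.5222, 0.1437, 0.024]
tcp_rot: [0.047, 0.999, -0.0, 0.0]
contact_force: [-0.4, -0.2, -1.3]
opening: 0.337
shift [0.021 0.007 0.013] turn [ 0.     0.001 -0.001] rows 1.0 pos [0.5222 0.1437 0.024 ] t 6.45 open 0.337 F [-0.4 -0.2 -1.3]
```

```bash
python3 -m crank '[[0,0.005,0.013,0,0,0,0.2],[0,0.005,0.013,0,0,0,0.2],[0,0.005,0.013,0,0,0,0.55],[0,0.005,0.013,0,0,0,0.55],[0,0.005,0.013,0,0,0,0.55],[0,0.005,-0.2,0,0,0,0.6],[0,0.005,-0.5,0,0,0,0.7],[0,0.005,-0.7,0,0,0,0.7],[0,0.005,-0.7,0,0,0,0.7]]'; python3 - <<'E'
from h import *
from plant import imaging
p=imaging.read_camera("wrist"); save("w5",p); np.savez("w5.npz",**p)
from go import go
go(0.4755,-0.170,0.155,107)
E
```

```text
time: 7.35
eef_pos: [0.5256, 0.146, 0.1345]
tcp_rot: [0.046, 0.999, 0.001, 0.006]
contact_force: [0.4, -0.9, -0.3]
opening: 0.702
shift [ 0.124 -2.126 -0.159] turn [-0.     0.004 -0.248] rows 7.0 pos [0.5238 0.1458 0.1316] t 7.4 open 0.703 F [-0.1 -0.  -0.1]
```

View pics/w5.png

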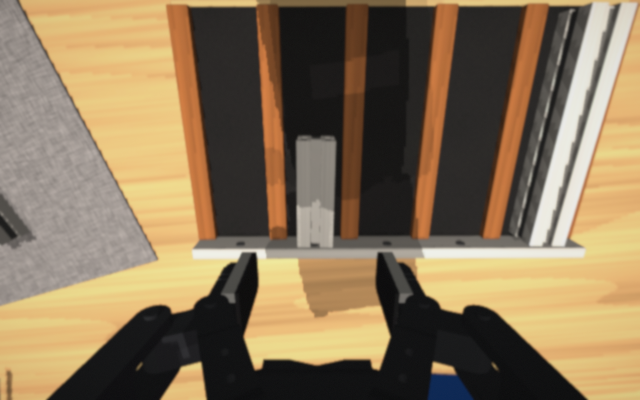

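```bash
python3 - <<'E'
from h import *
p=dict(np.load("w5.npz")); save("w5c",p,(190,125,390,265),3.5)
w=px2w(p,[(297,139),(336,139),(297,247),(333,247)],.041)
u=np.array([.9956,-.0932]); n=np.array([.0932,.9956]); O=np.array([.5762,.206])
for q in [*w,w.mean(0)]: print(((q[:2]-O)@u).round(4),((q[:2]-O)@n).round(4))
E
```

```text
-0.0967 -0.079
-0.0967 -0.0495
-0.0054 -0.0808
-0.0055 -0.05
-0.0511 -0.0648
```

View pics/w5c.png

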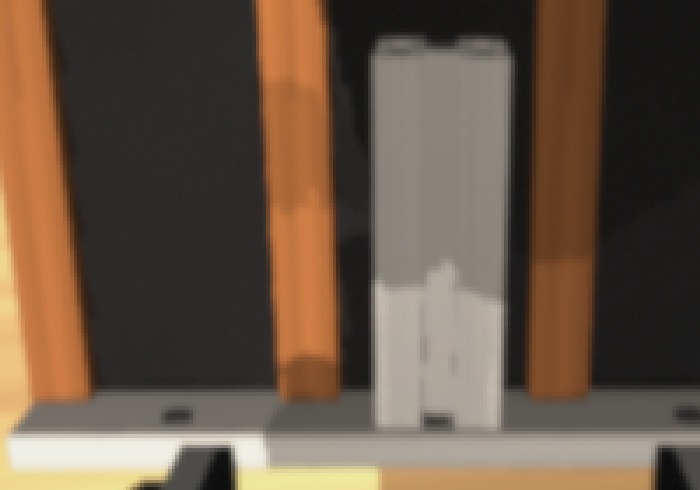

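```bash
python3 -m crank '[[0.04,-0.71,-0.08,0,0,-0.124,0.7],[0.04,-0.71,-0.08,0,0,-0.124,0.7],[0.04,-0.71,-0.08,0,0,-0.124,0.7],[0.04,-0.71,-0.08,0,0,-0.124,0.7]]' >/dev/null; python3 go.py 0.4755 -0.170 0.155 107
```

```text
shift [ 0.332 -1.366 -0.105] turn [ 0.001 -0.001 -0.127] rows 5.0 pos [0.5051 0.0388 0.1393] t 7.8 open 0.698 F [-0.8 -0.5  0.7]
```

```bash
python3 -m crank '[[0.16,-0.69,-0.05,0,0,-0.127,0.7],[0.16,-0.69,-0.05,0,0,-0.127,0.7],[0.16,-0.69,-0.05,0,0,-0.127,0.7]]' >/dev/null; python3 go.py 0.4755 -0.170 0.155 107
```

```text
shift [ 0.31  -0.622 -0.05 ] turn [-0.    -0.     0.002] rows 3.0 pos [ 0.4924 -0.0671  0.1474] t 8.1 open 0.699 F [ 0.9  0.8 -0.1]
```

```bash
python3 -m crank '[[0.31,-0.62,0,0,0,0,0.7],[0.31,-0.62,0,0,0,0,0.7],[0.31,-0.62,0.3,0,0,0,0.7],[0.31,-0.62,0.6,0,0,0,0.7],[0.31,-0.62,0.65,0,0,0,0.7]]' >/dev/null; python3 - <<'E'
from h import *
from plant import imaging
p=imaging.read_camera("wrist"); save("w6",p)
from go import go
go(0.4755,-0.170,0.0115,107)
E
```

```text
shift [-0.01  -0.04   0.227] turn [ 0.005 -0.004  0.003] rows 1.0 pos [ 0.4726 -0.1649  0.0456] t 8.65 open 0.701 F [-0.5  0.4 -0.1]
```

View pics/w6.png

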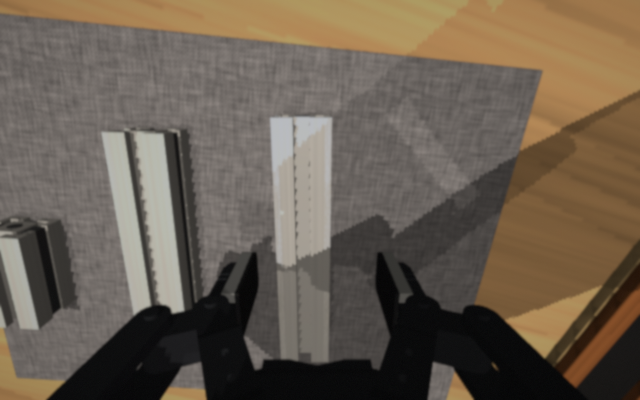

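The 150 mm piece lies about 14 px left of the finger mid-line (col 303 against 317), which agrees with the −0.04 y shift. I'll correct that, descend and grip.

```bash
python3 -m crank '[[-0.01,-0.038,0,0,0,0,0.7],[-0.01,-0.038,0.1,0,0,0,0.7],[-0.01,-0.038,0.22,0,0,0,0.7],[-0.01,-0.038,0.22,0,0,0,0.7],[-0.01,-0.038,0.22,0,0,0,0.2],[-0.01,-0.038,0.22,0,0,0,0.2],[-0.01,-0.038,0.22,0,0,0,0.2],[-0.01,-0.038,0.22,0,0,0,0.2],[-0.01,-0.038,0.22,0,0,0,0.2],[-0.01,-0.038,0.22,0,0,0,0.2]]' 60;  python3 go.py 0.5017 0.2793 0.09 84.65
```

```text
time: 9.65
eef_pos: [0.4806, -0.1737, 0.0198]
tcp_rot: [-0.15, 0.989, -0.001, 0.002]
contact_force: [-0.1, 0.9, 6.8]
opening: 0.335
shift [-1.031  2.842 -0.473] turn [-0.001  0.002  0.251] rows 10.0 pos [ 0.4806 -0.1737  0.0198] t 9.65 open 0.335 F [-0.1  0.9  6.8]
```

```bash
python3 -m crank '[[0,0,0,0,0,0,0.6],[0,0,0,0,0,0,0.6],[0.02,0,0.03,0,0,0,0.6],[0.02,0,0.03,0,0,0,0.6]]'; python3 go.py 0.4755 -0.170 0.0115 107
```

```text
time: 10.05
eef_pos: [0.4748, -0.1735, 0.0119]
tcp_rot: [-0.15, 0.989, 0.001, -0.001]
contact_force: [0.4, 0.7, -0.4]
opening: 0.598
shift [-0.011  0.021  0.003] turn [ 0.001 -0.001  0.003] rows 1.0 pos [ 0.4748 -0.1735  0.0119] t 10.05 open 0.598 F [ 0.4  0.7 -0.4]
```

```bash
python3 -m crank '[[0,0,0,0,0,0,0.2],[0,0,0,0,0,0,0.2],[0,0,0,0,0,0,0.2],[0,0,0,0,0,0,0.2],[0,0,0,0,0,0,0.2]]' 60;  python3 go.py 0.5017 0.2793 0.09 84.65
```

```text
time: 10.55
eef_pos: [0.476, -0.1739, 0.0129]
tcp_rot: [-0.15, 0.989, -0.0, 0.0]
contact_force: [0.3, -0.7, -0.9]
opening: 0.336
shift [-1.06   2.835 -0.514] turn [-0.     0.     0.251] rows 10.0 pos [ 0.476  -0.1739  0.0129] t 10.55 open 0.336 F [ 0.3 -0.7 -0.9]
```

```bash
python3 -m crank '[[0,0,-0.2,0,0,0,0.2],[0,0,-0.5,0,0,0,0.2],[-0.35,0.95,-0.55,0,0,0.251,0.2],[-0.35,0.95,-0.55,0,0,0.251,0.2],[-0.35,0.95,-0.55,0,0,0.251,0.2],[-0.35,0.95,-0.55,0,0,0.251,0.2]]' >/dev/null;  python3 go.py 0.5017 0.2793 0.09 84.65
```

```text
shift [0.056 1.989 0.037] turn [ 0.001 -0.001  0.001] rows 6.0 pos [ 0.4828 -0.0186  0.0951] t 11.15 open 0.338 F [ 0.6 -0.1 -0.8]
```

```bash
python3 -m crank '[[0.03,1,0,0,0,0,0.2],[0.03,1,0,0,0,0,0.2],[0.03,1,0,0,0,0,0.2]]' >/dev/null;python3 -m crank '[[0.03,0.96,0,0,0,0,0.2],[0.03,0.96,0,0,0,0,0.2],[0.03,0.96,0,0,0,0,0.2],[0.03,0.96,0,0,0,0,0.2]]' >/dev/null;  python3 - <<'E'
from h import *
from plant import imaging
p=imaging.read_camera("wrist"); save("w7",p); np.savez("w7.npz",**p)
from go import go
go(0.5017,0.2793,0.021,84.65)
E
```

```text
shift [0.004 0.04  0.493] turn [-0.    -0.     0.003] rows 2.0 pos [0.5019 0.2733 0.0949] t 11.9 open 0.339 F [-0.4  0.7 -1.2]
```

View pics/w7.png

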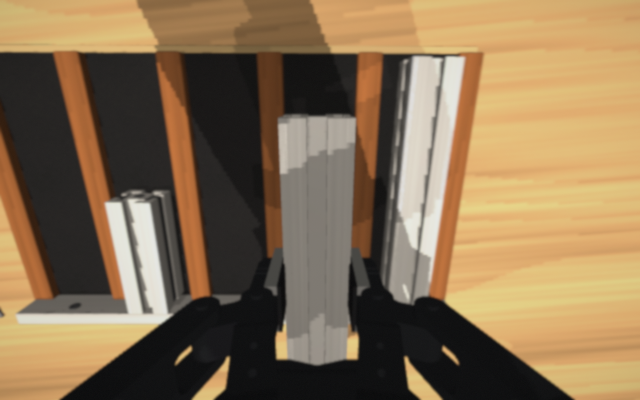

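```bash
python3 - <<'E'
from h import *
p=dict(np.load("w7.npz"))
w=px2w(p,[(279,117),(354.5,117),(288,362),(347,362)],.115); print(w.round(4))
u=np.array([.9956,-.0932]); n=np.array([.0932,.9956]); O=np.array([.5762,.206])
for q in w: print(((q[:2]-O)@u).round(4),((q[:2]-O)@n).round(4))
t=np.array([.5019,.2733]);print((t-O)@u,(t-O)@n)
E
```

```text
[[0.426  0.2676 0.115 ]
 [0.4285 0.2967 0.115 ]
 [0.5467 0.2571 0.115 ]
 [0.5494 0.2872 0.115 ]]
-0.1553 0.0473
-0.1555 0.0766
-0.0341 0.0481
-0.0343 0.0783
-0.08024544000000004 0.06007912
```

```bash
python3 -m crank '[[0,0.025,0.2,0,0,0,0.2],[0,0.025,0.4,0,0,0,0.2],[0,0.025,0.47,0,0,0,0.2],[0,0.025,0.48,0,0,0,0.2],[0,0.025,0.48,0,0,0,0.2]]'; python3 go.py 0.5017 0.2773 0.021 84.65
```

```text
time: 12.4
eef_pos: [0.503, 0.2742, 0.0236]
tcp_rot: [0.047, 0.999, -0.0, 0.0]
contact_force: [0.3, 0.1, -1.2]
opening: 0.334
shift [0.011 0.02  0.017] turn [-0.  0. -0.] rows 1.0 pos [0.503  0.2742 0.0236] t 12.4 open 0.334 F [ 0.3  0.1 -1.2]
```

```bash
python3 -m crank '[[0.005,0.015,0.015,0,0,0,0.2],[0.005,0.015,0.015,0,0,0,0.2],[0.005,0.015,0.015,0,0,0,0.5],[0.005,0.015,0.015,0,0,0,0.5],[0.005,0.015,0.015,0,0,0,0.5],[0.005,0.015,-0.2,0,0,0,0.5],[0.005,0.015,-0.5,0,0,0,0.7],[0.005,0.015,-0.7,0,0,0,0.7],[0.005,0.015,-0.7,0,0,0,0.7]]'; python3 - <<'E'
from h import *
from plant import imaging
p=imaging.read_camera("wrist"); save("w8",p); np.savez("w8.npz",**p)
from go import go
go(0.4933,-0.2535,0.155,104.8)
E
```

```text
time: 13.3
eef_pos: [0.5058, 0.2787, 0.1349]
tcp_rot: [0.046, 0.999, 0.002, 0.006]
contact_force: [0.9, 0.6, 1.5]
opening: 0.702
shift [-0.259 -3.535 -0.163] turn [ 0.001  0.004 -0.224] rows 11.0 pos [0.504  0.2781 0.1319] t 13.35 open 0.7 F [-0.6 -0.6  0.8]
```

View pics/w8.png

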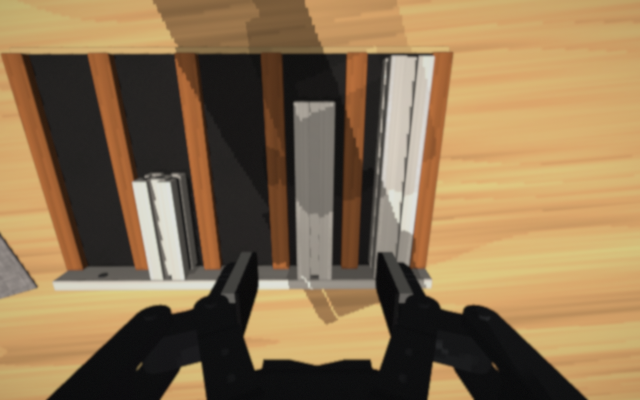

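```bash
python3 - <<'E'
from h import *
p=dict(np.load("w8.npz")); 
w=px2w(p,[(294,101),(336,101),(297,278.5),(332,278.5)],.041)
u=np.array([.9956,-.0932]); n=np.array([.0932,.9956]); O=np.array([.5762,.206])
for q in [*w,w.mean(0)]: print(((q[:2]-O)@u).round(4),((q[:2]-O)@n).round(4))
E
python3 -m crank '[[-0.08,-0.95,-0.05,0,0,0,0.7],[-0.08,-0.95,-0.05,0,0,0,0.7],[-0.08,-0.95,-0.05,0,0,0,0.7]]' >/dev/null
python3 -m crank '[[-0.08,-0.95,-0.05,0,0,0,0.7],[-0.08,-0.95,-0.05,0,0,0,0.7],[-0.08,-0.95,-0.05,0,0,0,0.7]]' >/dev/null
python3 -m crank '[[-0.08,-0.95,-0.05,0,0,-0.224,0.7],[-0.08,-0.95,-0.05,0,0,-0.224,0.7],[-0.08,-0.95,-0.05,0,0,-0.224,0.7],[-0.08,-0.95,-0.05,0,0,-0.224,0.7]]'; python3 go.py 0.4933 -0.2535 0.05 104.8
```

```text
-0.1562 0.0498
-0.1563 0.0805
-0.0063 0.0491
-0.0062 0.0802
-0.0813 0.0649
time: 14.35
eef_pos: [0.4975, -0.1562, 0.1501]
tcp_rot: [-0.127, 0.992, -0.0, -0.001]
contact_force: [0.9, 0.5, 0.5]
opening: 0.697
shift [ 0.189 -0.62   0.668] turn [-0.001 -0.001 -0.003] rows 3.0 pos [ 0.4975 -0.1562  0.1501] t 14.35 open 0.697 F [0.9 0.5 0.5]
```

```bash
python3 -m crank '[[0.19,-0.6,0,0,0,0,0.7],[0.19,-0.6,0.1,0,0,0,0.7],[0.19,-0.6,0.5,0,0,0,0.7],[0.19,-0.6,0.67,0,0,0,0.7],[0.19,-0.6,0.67,0,0,0,0.7],[0.19,-0.6,0.67,0,0,0,0.7]]' >/dev/null; python3 - <<'E'
from h import *
from plant import imaging
p=imaging.read_camera("wrist"); save("w9",p)
from go import go
go(0.4933,-0.2535,0.0115,104.8)
E
```

```text
shift [ 0.019 -0.048  0.265] turn [-0.     0.     0.001] rows 1.0 pos [ 0.4943 -0.2458  0.0513] t 15.0 open 0.696 F [ 0.2 -0.2  1.3]
```

View pics/w9.png

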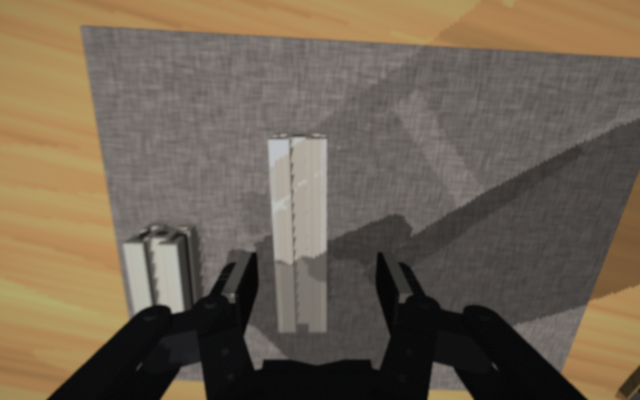

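The 120 mm piece sits at col ~300 against finger mid-line 317, as predicted. It is bare aluminium, not orange. I'll correct y, descend and grip.

```bash
python3 -m crank '[[0.019,-0.048,0,0,0,0,0.65],[0.019,-0.048,0.1,0,0,0,0.65],[0.019,-0.048,0.25,0,0,0,0.65],[0.019,-0.048,0.26,0,0,0,0.65],[0.019,-0.048,0.26,0,0,0,0.65]]'; python3 go.py 0.4933 -0.2535 0.0115 104.8
```

```text
time: 15.5
eef_pos: [0.4924, -0.2534, 0.0111]
tcp_rot: [-0.129, 0.992, 0.0, -0.0]
contact_force: [-0.4, -0.5, 0.1]
opening: 0.648
shift [-0.006 -0.002 -0.003] turn [ 0.001 -0.     0.   ] rows 1.0 pos [ 0.4924 -0.2534  0.0111] t 15.5 open 0.648 F [-0.4 -0.5  0.1]
```

```bash
python3 -m crank '[[0,0,0,0,0,0,0.2],[0,0,0,0,0,0,0.2],[0,0,0,0,0,0,0.2],[0,0,0,0,0,0,0.2],[0,0,0,0,0,0,0.2],[0,0,0,0,0,0,0.2]]' 60;  python3 go.py 0.5105 0.2122 0.09 84.65
```

```text
time: 16.1
eef_pos: [0.4937, -0.2544, 0.0128]
tcp_rot: [-0.129, 0.992, -0.001, 0.001]
contact_force: [0.1, 0.0, 5.7]
opening: 0.337
shift [-0.905  2.978 -0.519] turn [-0.001  0.001  0.224] rows 10.0 pos [ 0.4937 -0.2544  0.0128] t 16.1 open 0.337 F [0.1 0.  5.7]
```

```bash
python3 -m crank '[[0,0,-0.2,0,0,0,0.2],[0,0,-0.5,0,0,0,0.2],[-0.3,0.97,-0.55,0,0,0.224,0.2],[-0.3,0.97,-0.55,0,0,0.224,0.2],[-0.3,0.97,-0.55,0,0,0.224,0.2],[-0.3,0.97,-0.55,0,0,0.224,0.2]]' >/dev/null;  python3 go.py 0.5105 0.2122 0.09 84.65
```

```text
shift [0.098 2.06  0.025] turn [ 0.001 -0.002  0.002] rows 7.0 pos [ 0.4974 -0.0968  0.093 ] t 16.7 open 0.335 F [-0.  -0.9 -1.9]
```

```bash
python3 -m crank '[[0.05,1,0,0,0,0,0.2],[0.05,1,0,0,0,0,0.2],[0.05,1,0,0,0,0,0.2]]' >/dev/null;python3 -m crank '[[0.05,1,0,0,0,0,0.2],[0.05,1,0,0,0,0,0.2],[0.05,1,0,0,0,0,0.2],[0.05,1,0,0,0,0,0.2]]' >/dev/null;  python3 - <<'E'
from h import *
from plant import imaging
p=imaging.read_camera("wrist"); save("w10",p); np.savez("w10.npz",**p)
from go import go
go(0.5105,0.2122,0.021,84.65)
E
```

```text
shift [0.011 0.076 0.482] turn [-0.    -0.001  0.003] rows 2.0 pos [0.5112 0.2007 0.0933] t 17.45 open 0.336 F [-0.7 -0.7 -1.3]
```

View pics/w10.png

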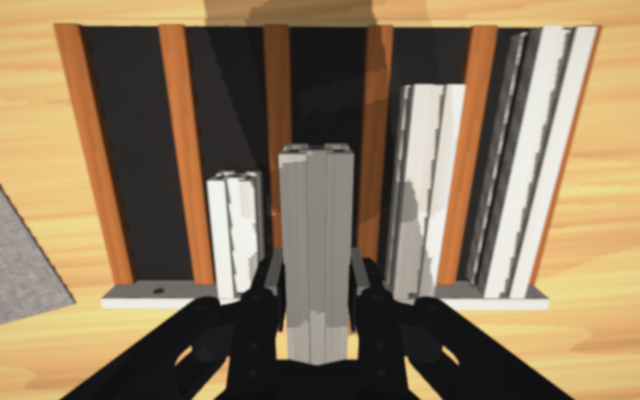

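```bash
python3 - <<'E'
from h import *
p=dict(np.load("w10.npz"))
w=px2w(p,[(280,154),(353.5,154),(288,360),(347,360)],.1135)
u=np.array([.9956,-.0932]); n=np.array([.0932,.9956]); O=np.array([.5762,.206])
for q in w: print(((q[:2]-O)@u).round(4),((q[:2]-O)@n).round(4))
t=np.array([.5112,.2007]);print((t-O)@u,(t-O)@n)
E
```

```text
-0.1251 -0.0239
-0.1253 0.0056
-0.0198 -0.023
-0.02 0.0071
-0.06422004000000006 -0.011334680000000005
```

```bash
python3 -m crank '[[0.005,0.065,0,0,0,0,0.2],[0.005,0.065,0.2,0,0,0,0.2],[0.005,0.065,0.4,0,0,0,0.2],[0.005,0.065,0.46,0,0,0,0.2],[0.005,0.065,0.47,0,0,0,0.2],[0.005,0.065,0.47,0,0,0,0.2]]'; python3 go.py 0.5105 0.2105 0.021 84.65
```

```text
time: 18.05
eef_pos: [0.5129, 0.2076, 0.0241]
tcp_rot: [0.047, 0.999, 0.0, 0.001]
contact_force: [-0.7, 0.8, -0.9]
opening: 0.335
shift [0.018 0.017 0.021] turn [ 0.     0.001 -0.001] rows 1.0 pos [0.5129 0.2076 0.0241] t 18.05 open 0.335 F [-0.7  0.8 -0.9]
```

```bash
python3 -m crank '[[0.01,0.013,0.018,0,0,0,0.2],[0.01,0.013,0.018,0,0,0,0.2],[0.01,0.013,0.018,0,0,0,0.5],[0.01,0.013,0.018,0,0,0,0.5],[0.01,0.013,0.018,0,0,0,0.5],[0.01,0.013,-0.2,0,0,0,0.5],[0.01,0.013,-0.5,0,0,0,0.6],[0.01,0.013,-0.7,0,0,0,0.7],[0.01,0.013,-0.7,0,0,0,0.7]]'; python3 - <<'E'
from h import *
from plant import imaging
p=imaging.read_camera("wrist"); save("w11",p); np.savez("w11.npz",**p)
from go import go
go(0.543,-0.3297,0.155,103.7)
E
```

```text
time: 18.95
eef_pos: [0.5146, 0.2112, 0.1347]
tcp_rot: [0.047, 0.999, 0.001, 0.006]
contact_force: [-0.9, 0.1, 1.0]
opening: 0.698
shift [-0.536 -3.568 -0.159] turn [ 0.001  0.004 -0.211] rows 11.0 pos [0.5128 0.2108 0.1317] t 19.0 open 0.702 F [-0.6 -0.5 -0.4]
```

View pics/w11.png

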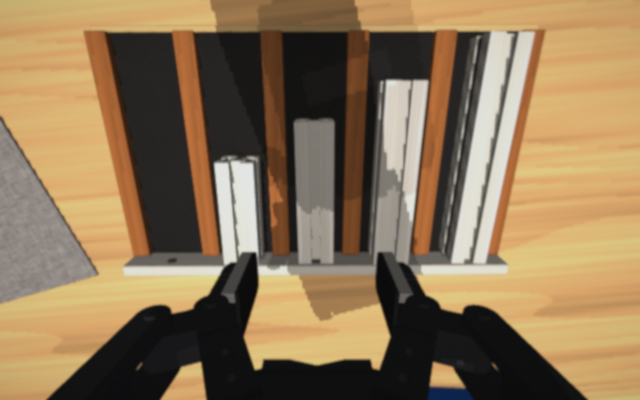

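```bash
python3 - <<'E'
from h import *
p=dict(np.load("w11.npz")); 
w=px2w(p,[(294,120),(336,120),(297,263.5),(334,263.5)],.041)
u=np.array([.9956,-.0932]); n=np.array([.0932,.9956]); O=np.array([.5762,.206])
for q in [*w,w.mean(0)]: print(((q[:2]-O)@u).round(4),((q[:2]-O)@n).round(4))
E
python3 -m crank '[[-0.14,-0.96,-0.05,0,0,0,0.7],[-0.14,-0.96,-0.05,0,0,0,0.7],[-0.14,-0.96,-0.05,0,0,0,0.7]]' >/dev/null
python3 -m crank '[[-0.14,-0.96,-0.05,0,0,0,0.7],[-0.14,-0.96,-0.05,0,0,0,0.7],[-0.14,-0.96,-0.05,0,0,0,0.7]]' >/dev/null
python3 -m crank '[[-0.14,-0.96,-0.05,0,0,-0.211,0.7],[-0.14,-0.96,-0.05,0,0,-0.211,0.7],[-0.14,-0.96,-0.05,0,0,-0.211,0.7],[-0.14,-0.96,-0.05,0,0,-0.211,0.7]]'; python3 go.py 0.543 -0.3297 0.05 103.7
```

```text
-0.1277 -0.017
-0.1277 0.0143
-0.0064 -0.0171
-0.0064 0.0152
-0.067 -0.0012
time: 20.0
eef_pos: [0.5327, -0.2309, 0.1499]
tcp_rot: [-0.116, 0.993, -0.001, -0.0]
contact_force: [-0.0, -0.1, -0.8]
opening: 0.698
shift [ 0.085 -0.656  0.667] turn [-0.001 -0.001 -0.004] rows 3.0 pos [ 0.5327 -0.2309  0.1499] t 20.0 open 0.698 F [-0.  -0.1 -0.8]
```

```bash
python3 -m crank '[[0.09,-0.66,0,0,0,0,0.7],[0.09,-0.66,0.1,0,0,0,0.7],[0.09,-0.66,0.5,0,0,0,0.7],[0.09,-0.66,0.67,0,0,0,0.7],[0.09,-0.66,0.67,0,0,0,0.7],[0.09,-0.66,0.67,0,0,0,0.7]]' >/dev/null; python3 - <<'E'
from h import *
from plant import imaging
p=imaging.read_camera("wrist"); save("w12",p)
from go import go
go(0.543,-0.3297,0.0115,103.7)
E
```

```text
shift [ 0.016 -0.03   0.266] turn [-0.  0. -0.] rows 1.0 pos [ 0.5442 -0.3248  0.0514] t 20.65 open 0.702 F [ 0.6 -0.5  0.2]
```

View pics/w12.png

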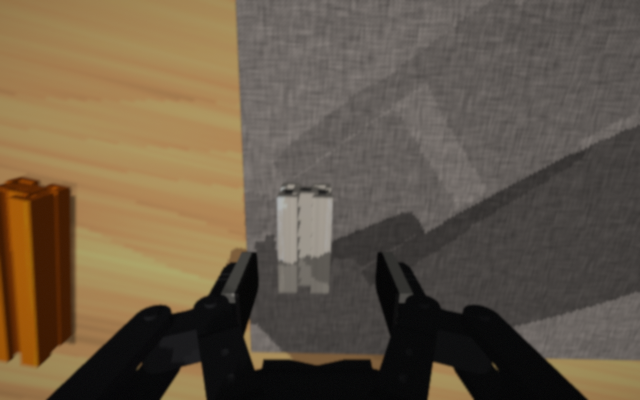

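The 60 mm piece is at cols 277–333, so its mid is 304 against 317, and it is straight. I'll correct y by −0.033 and descend.

```bash
python3 -m crank '[[0.016,-0.033,0,0,0,0,0.65],[0.016,-0.033,0.1,0,0,0,0.65],[0.016,-0.033,0.25,0,0,0,0.65],[0.016,-0.033,0.26,0,0,0,0.65],[0.016,-0.033,0.26,0,0,0,0.65],[0.016,-0.033,0.26,0,0,0,0.2],[0.016,-0.033,0.26,0,0,0,0.2],[0.016,-0.033,0.26,0,0,0,0.2],[0.016,-0.033,0.26,0,0,0,0.2],[0.016,-0.033,0.26,0,0,0,0.2],[0.016,-0.033,0.26,0,0,0,0.2]]' 60;  python3 go.py 0.5281 0.078 0.09 84.65
```

```text
time: 21.75
eef_pos: [0.5434, -0.3313, 0.0131]
tcp_rot: [-0.119, 0.993, -0.001, 0.001]
contact_force: [0.1, -0.4, 6.6]
opening: 0.339
shift [-0.546  2.675 -0.518] turn [-0.001  0.001  0.211] rows 9.0 pos [ 0.5434 -0.3313  0.0131] t 21.75 open 0.339 F [ 0.1 -0.4  6.6]
```

```bash
python3 -m crank '[[0,0,-0.2,0,0,0,0.2],[0,0,-0.5,0,0,0,0.2],[-0.2,0.95,-0.55,0,0,0.211,0.2],[-0.2,0.95,-0.55,0,0,0.211,0.2],[-0.2,0.95,-0.55,0,0,0.211,0.2],[-0.2,0.95,-0.55,0,0,0.211,0.2]]' >/dev/null;  python3 go.py 0.5281 0.078 0.09 84.65
```

```text
shift [0.206 1.705 0.024] turn [ 0.002 -0.002  0.003] rows 6.0 pos [ 0.5363 -0.1795  0.0928] t 22.35 open 0.337 F [ 0.2  0.4 -1. ]
```

```bash
python3 -m crank '[[0.1,0.86,0,0,0,0,0.2],[0.1,0.86,0,0,0,0,0.2],[0.1,0.86,0,0,0,0,0.2]]' >/dev/null;python3 -m crank '[[0.1,0.86,0,0,0,0,0.2],[0.1,0.86,0,0,0,0,0.2],[0.1,0.86,0,0,0,0,0.2],[0.1,0.86,0,0,0,0,0.2]]' >/dev/null;  python3 - <<'E'
from h import *
from plant import imaging
p=imaging.read_camera("wrist"); save("w13",p); np.savez("w13.npz",**p)
from go import go
go(0.5281,0.078,0.021,84.65)
E
```

```text
shift [0.024 0.012 0.482] turn [-0.    -0.001  0.002] rows 2.0 pos [0.5316 0.0759 0.0933] t 23.1 open 0.336 F [ 0.  -0.6 -0.6]
```

View pics/w13.png

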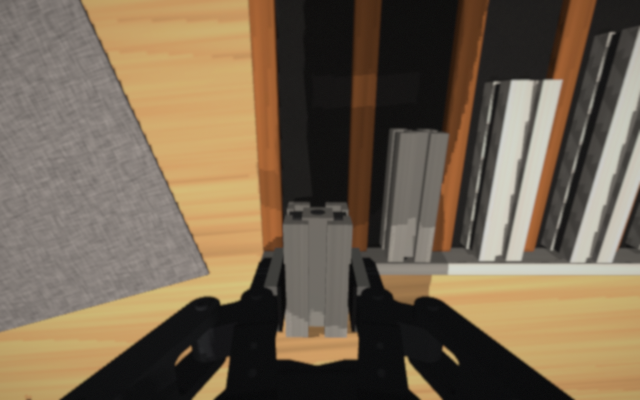

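```bash
python3 - <<'E'
from h import *
p=dict(np.load("w13.npz")); save("w13c",p,(250,180,390,350),3.5)
w=px2w(p,[(285,219),(351.5,219),(287,336),(348,336)],.1132)
u=np.array([.9956,-.0932]); n=np.array([.0932,.9956]); O=np.array([.5762,.206])
for q in [*w,w.mean(0)]: print(((q[:2]-O)@u).round(4),((q[:2]-O)@n).round(4))
t=np.array([.5316,.0759]);print((t-O)@u,(t-O)@n)
E
```

```text
-0.0654 -0.1458
-0.0656 -0.1171
-0.0033 -0.1464
-0.0035 -0.1163
-0.0345 -0.1314
-0.03227844000000008 -0.13368428000000002
```

View pics/w13c.png

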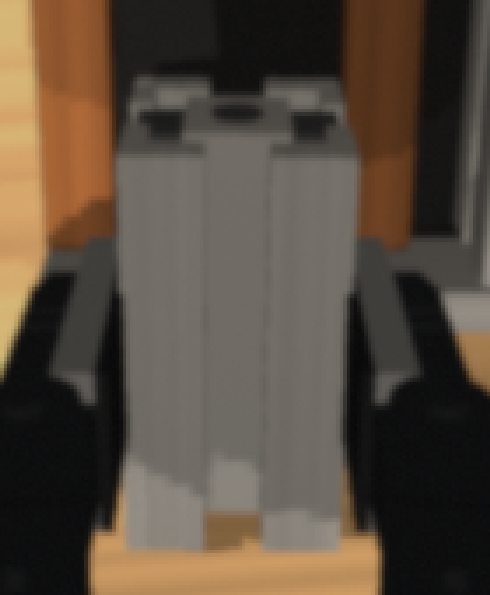

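```bash
python3 - <<'E'
from h import *
p=dict(np.load("w13.npz"))
u=np.array([.9956,-.0932]); n=np.array([.0932,.9956]); O=np.array([.5762,.206])
w=px2w(p,[(284,224.3),(352,224.3),(286.3,337),(346.6,337)],.1132)
for q in [*w,w.mean(0)]: print(((q[:2]-O)@u).round(4),((q[:2]-O)@n).round(4))
print("bottom",(px2w(p,[(288,203),(349,203)],.0832)[:,:2]-O)@u)
E
```

```text
-0.063 -0.1463
-0.0631 -0.1168
-0.0027 -0.1468
-0.0029 -0.1169
-0.0329 -0.1317
bottom [-0.06257482 -0.06275842]
```

```bash
python3 -m crank '[[0.022,0,0.2,0,0,0,0.2],[0.022,0,0.4,0,0,0,0.2],[0.022,0,0.46,0,0,0,0.2],[0.022,0,0.47,0,0,0,0.2],[0.022,0,0.47,0,0,0,0.2]]'; python3 go.py 0.5281 0.078 0.021 84.65
```

```text
time: 23.6
eef_pos: [0.5295, 0.0742, 0.0239]
tcp_rot: [0.047, 0.999, -0.0, 0.0]
contact_force: [0.4, 0.0, -0.6]
opening: 0.335
shift [0.012 0.025 0.019] turn [-0.     0.001 -0.001] rows 1.0 pos [0.5295 0.0742 0.0239] t 23.6 open 0.335 F [ 0.4  0.  -0.6]
```

```bash
python3 -m crank '[[0,0.01,0.017,0,0,0,0.2],[0,0.01,0.017,0,0,0,0.2],[0,0.01,0.017,0,0,0,0.5],[0,0.01,0.017,0,0,0,0.5],[0,0.01,0.017,0,0,0,0.5],[0,0.01,-0.2,0,0,0,0.5],[0,0.01,-0.5,0,0,0,0.6],[0,0.01,-0.9,0,0,0,0.7],[0.1,0.5,-1,0,0,0,0.7],[0.2,0.8,-1,0,0,0,0.7],[0.2,0.8,-1,0,0,0,0.7],[0.2,0.8,-1,0,0,0,0.7]]'; python3 - <<'E'
from h import *
from plant import imaging
p=imaging.read_camera("wrist"); save("w14",p,(0,0,560,320),1.4); np.savez("w14.npz",**p)
E
```

```text
time: 24.8
eef_pos: [0.5096, 0.2001, 0.1745]
tcp_rot: [0.044, 0.999, 0.001, 0.001]
contact_force: [-0.2, -0.2, -0.9]
opening: 0.701
```

View pics/w14.png

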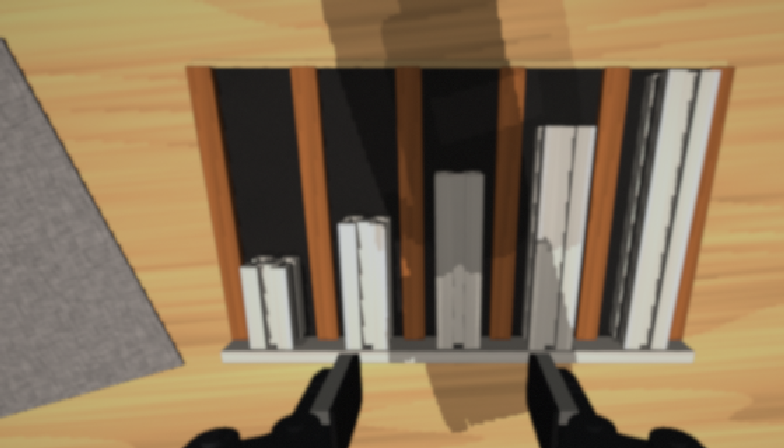

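```bash
python3 - <<'E'
from h import *
p=dict(np.load("w14.npz")); save("w14a",p,(150,145,300,262),5); save("w14b",p,(280,80,500,262),3.2)
E
```

```text
(no output)
```

View pics/w14a.png

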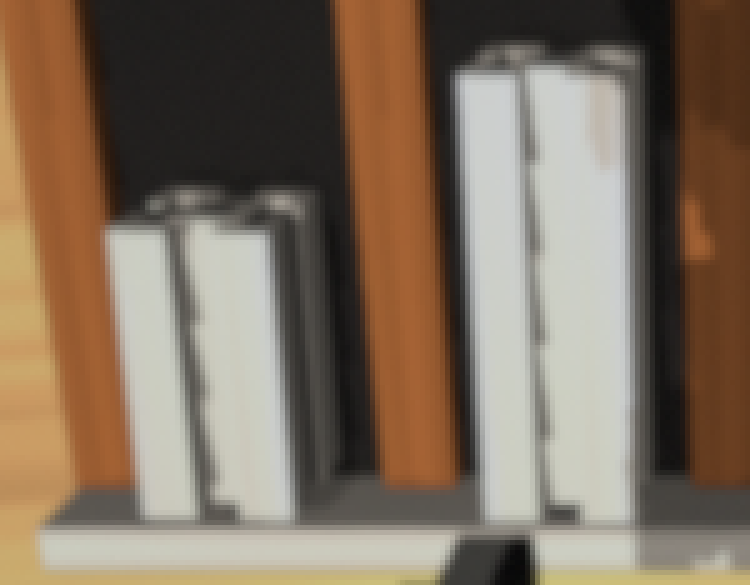

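View pics/w14b.png

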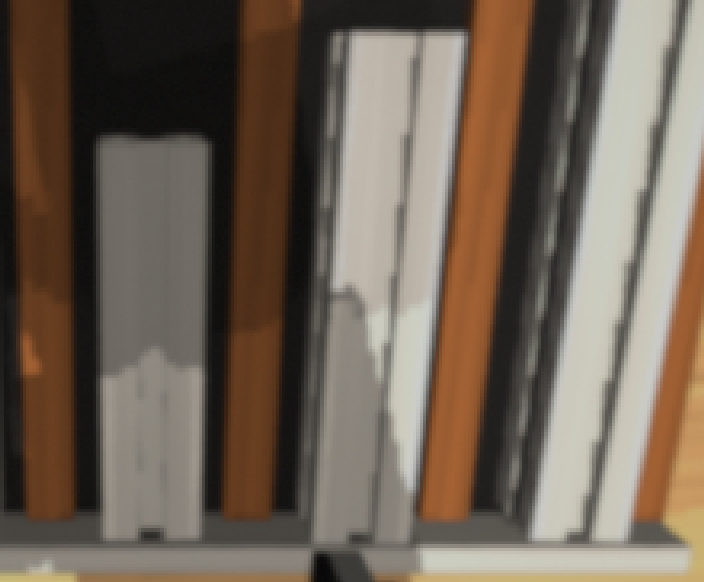

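```bash
python3 - <<'E'
from h import *
p=dict(np.load("w14.npz"))
A=lambda q:(150+q[0]/5,145+q[1]/5); B=lambda q:(280+q[0]/3.2,80+q[1]/3.2)
rib=px2w(p,[A((106,487)),A((421,487)),B((49,519)),B((249,519)),B((446,519)),B((650,519))],.018)[:,:2]
stop=px2w(p,[A((45,525)),A((400,525)),B((680,544))],.036)[:,:2]
d=rib[5]-rib[0]; n=d/np.linalg.norm(d); u=np.array([n[1],-n[0]]); O=rib.mean(0); O=O+u*((stop-O)@u).mean()
print("ribs",((rib-O)@n).round(4),((rib-O)@u).round(4),"stop",((stop-O)@u).round(4),"O",O,"ang",np.degrees(np.arctan2(u[1],u[0])))
P={60:[A(q) for q in ((105,230),(272,230),(140,522),(297,522))],90:[A(q) for q in((454,72),(628,72),(482,522),(634,522))],
120:[B(q) for q in((97,140),(210,140),(103,540),(202,540))],150:[B(q) for q in((346,33),(466,33),(314,543),(413,543))]}
for k,q in P.items():
    w=(px2w(p,q,.041)[:,:2]-O); X=w@u;Y=w@n
    print(k,"near",X[:2].round(4),"far gap",(-X[2:]).round(4),"mid",X.mean().round(4),Y.mean().round(4),"yaw deg",np.degrees((Y[2:].mean()-Y[:2].mean())/k*1000).round(1))
w=(px2w(p,[B((532,540)),B((632,540))],.041)[:,:2]-O);print(180,w@u,w@n)
E
```

```text
ribs [-0.1671 -0.0995 -0.0339  0.0332  0.0994  0.1679] [0.0002 0.0002 0.     0.0001 0.0001 0.0002] stop [-0.0001 -0.0001  0.0002] O [0.57481336 0.20578942] ang -5.0236735176871505
60 near [-0.0642 -0.0642] far gap [0.0034 0.0033] mid -0.0338 -0.1328 yaw deg -2.0
90 near [-0.094 -0.094] far gap [0.0033 0.0033] mid -0.0487 -0.065 yaw deg -1.3
120 near [-0.1254 -0.1254] far gap [0.004 0.004] mid -0.0647 -0.0006 yaw deg 0.5
150 near [-0.1529 -0.1529] far gap [0.0029 0.0029] mid -0.0779 0.0656 yaw deg 0.2
180 [-0.003872  -0.0038475] [0.11853039 0.14979025]
```

The final picture shows the four silver pieces stepping down 150, 120, 90, 60 from the 180. All are in range and the gripper is clear and raised. I'll hand in.

```bash
python3 - <<'E'
from plant import telemetry,ticket
s=telemetry.get_state(); print(s["time"],s["eef_pos"],s["contact_force"],abs(s["dq"]).max())
print(ticket.sign_off())
E
```

```text
24.85 [0.50972878 0.1985385  0.17384242] [0.50464622 0.14532581 0.60208032] 0.044135509345666915
the job is handed in; nothing more can be done
None
```

I put the four bare offcuts into the tray lanes in order 150, 120, 90, 60 from the 180 mm lane and handed the job in at about 25 s of the 96 s allowed. The hand-in reports no verdict.

The last wrist picture, measured against the tray's ribs and stop, gave:

| Piece | Gap to stop | Off lane centre line |
|---|---|---|
| 150 mm | 2.9 mm | under 1 mm |
| 120 mm | 4.0 mm | under 1 mm |
| 90 mm | 3.3 mm | 1.0 mm |
| 60 mm | 3.4 mm | under 1 mm |

- **Direction:** every piece was within about 2° of its lane.
- **180 mm offcut:** it still shows a gap of about 4 mm to the stop, within the 2–6 mm it started with. I did not touch it.
- **Gripper:** it was open, raised clear of the tray and showed no contact force. The orange decoys were left alone.
- **Flatness:** I judged this only from the apparent piece lengths matching their true sizes, since there was no direct height reading.

**Mishap:** the first grip on the 150 mm piece sat about 7 mm too high, so I opened, lowered and gripped it again before lifting.

**Disagreement:** pictures taken just after releasing the 150, 120 and 90 mm pieces put their gaps at 5–6 mm, using the tray position I measured at the start. That is 2–3 mm more than the final picture, but both are well inside the 15 mm limit.

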